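Fold out the pipe rest and lay the pipes in their rows

ROBOT

A 6-joint arm with a two-finger parallel gripper is mounted at the origin on a cart in front of the work surface, level with it; the furniture and walls round the work are solid. World frame = base frame: x ahead of the robot, y to its left, z up, the work surface at z = 0. Lengths are in mm, angles in degrees, forces in N, time in s.
With the tool pointing down it reaches from about 275 to 875 mm from the base axis. Payload 12.5 kg.
Tool frame: the origin (TCP) lies on the mounting face of the last link; the fingertips stand 173 mm ahead of it and the grasp point (between the pads) lies 155 mm ahead of it; z points along the fingers, x is the direction in which the jaws open and shut, and the axes are right-handed (so a half turn about z gives the same grasp; the last joint's range is limited). The gripper opens to 85 mm and grips with 20 to 120 N. Pads are 22 mm wide; open, the fingers measure 114 mm over their backs; the gripper's body (76 mm by 85 mm) begins 54 mm behind the grasp point. The pads swing forward as they close: fully open they stand 13 mm farther back than shut.
Start: joints at [-79.733, 20.094, 94.641, -0, 65.266, -4.847], TCP at [143.433, -530.954, 404.69] pointing down, gripper open.
Joint ranges: [-157.81, 157.81], [-45, 120.19], [0.68, 151.7], [-89.99, 269.99], [4.06, 180], [-164.3, 164.3]. Speed limits (degrees/s): [127.2, 127.2, 159.86, 180, 180, 180].

INTERFACE

Orientations are given as a 3x3 rotation matrix whose columns are the frame's x, y, z axes.
In Python, from plant import * gives the robot as it stands. The module is installed in compiled form; this text tells all that it offers.
- The arm moves only by the shell command python3 -m creep 'ROWS' [OPENING] [FORCE]. ROWS is JSON, a list of rows, each an object of numbers: "dx", "dy", "dz": the shift along the tool's x, y, z in m; "ax", "ay", "az": the turn, a rotation vector about the tool's x, y, z in rad. A call has 1 to 5 rows; each row is the pose to reach, as a shift and turn from the pose commanded when the call began, along the tool's axes at that moment; what a row does not reach only later rows make up. A row lasts 1/12 s, in which the tool goes at most 41.7 mm and 7.16 degrees, less where a joint would pass 70% of its speed; a pose out of reach is approached as far as the arm can. A call with a gripper value outside its range is refused whole. OPENING is the finger opening in m, from 0 to 0.0854, set as the call begins (- or left out, the last holds). The fingers move at their own pace and stop on an object; FORCE is the grip in N (left out, the last holds). Time passes only in rows, so rows that repeat a pose let the fingers close. It gives the time, the measured TCP pose, the force and the opening at its end, in the units of the state.
- observe(): the state, without advancing time (a new reading comes with each control period).
- read_camera(name): name is "side" or "top" or "wrist"; returns (picture, depth): 384x512x3 uint8, red, green, blue; 384x512 float32, mm along the optical axis (not along the pixel's ray), 0 where there is no reading.
- calibration(name): a dict with "fovy" (degrees; the focal length in pixels is half the picture's height over the tangent of half this angle, whatever the lens; pixels are square), "cx", "cy" (the principal point, pixels), "R" (3x3) and "t" (3): a world point X has camera coordinates R X + t. Camera axes: x right, y down, z forward; pixel columns grow to the right and rows downward; lengths in mm; the calibration is good to about 2 mm. A picture is of the moment at which its call begins: read the wrist's pose just before it. calibration takes no time and is no camera call; for the wrist camera it gives the pose at the moment of the call.
- finish_job(): hands the job in, once; it reports no verdict.
The state is a dict: "time_s": time; "joint_pos": joint angles; "dq": joint speeds; "joint_efforts": joint torques, N m; "eef_pos": TCP position; "tcp_rot": TCP orientation; "ft_force": force on the tool from outside, world axes, zero at the start; "wrist_torque": the same for the moment, N m; "opening": finger opening in mm.
Only numpy, scipy, OpenCV 4.12 (cv2) and the standard library are available. Lean on these libraries where they do the work, as an engineer would, in place of code of your own. Each camera call takes 0.05 s, during which the arm holds its last target. There are 200 camera calls.

TASK

Swing the folded leg of the pipe rest all the way out until it snaps home behind its spring ball. Then lay the two threaded pipes from the bench to its right in the rest, sorted by length: the long pipe centred in the row whose two V saddles stand far apart, the short pipe centred in the row whose saddles stand close together, each lying level in both its saddles. Leave the tin, the elbow and the roll of tape where they are.

Things in the scene. Friction and masses are not known exactly. Their poses are not given: they have to be found in the camera images.
- rest: Folding pipe rest, fixed: grey base plate 75 x 190 x 12 mm with a tongue at its front left for the spring ball. Two fixed V saddles stand at (0, 25) and (0, -55) mm. Origin: underside of the base, in line with the fixed saddles; x points away from the robot at yaw 0, y to the left, z up. With the leg out, each row of two saddles runs along the rest's x axis.
- leg_hinge (a point): Axis of the leg's hinge pin (upright), at (-28, 70, 18 mm) in the rest's frame.
- leg (a joint): Swing leg's angle, rad: 0 = folded, bar along the rest's +y; grows counter-clockwise from above; 1.57 = fully out, bar along the rest's -x, at its stop. Flat bar 26 x 128 mm, top 22 mm above the worktop, with two side arms carrying a V saddle each. At about 0.8 to 1.45 it rides over a spring ball (some newtons at the handle); past 1.5 the ball has risen behind it and holds it.
- handle (a point): Point on the leg's black upright round handle post (18 mm diameter, 22 to 74 mm above the worktop), on its axis at 60 mm height, 115 mm from the hinge.
- long_row (a point): Where the long pipe's centre lies when centred in its row: 56 mm above the worktop, at (-47.5, 25) mm in the rest's frame. Saddles 95 mm apart: one fixed, one brought by the leg when out. A saddle is 10 mm thick, a 90 degree V open upwards, tips about 56 mm above the worktop, 42 mm wide over all.
- short_row (a point): The same for the short pipe, 56 mm above the worktop, at (-27, -55 mm) in the rest's frame. This row's saddles are 54 mm apart: one fixed, one brought by the leg when it is out.
- long_pipe: Long threaded steel pipe nipple, 24 mm diameter, 140 mm long, lying loose on the worktop right of the rest; its axis is its own y axis. Origin at its underside, midway along (when as at the start).
- long_pipe_mid (a point): Centre of the long pipe, on its axis.
- short_pipe: Short threaded steel pipe nipple, 24 mm diameter, 76 mm long, lying loose on the worktop right of the rest; its axis is its own y axis. Origin at its underside, midway along (when as at the start).
- short_pipe_mid (a point): Centre of the short pipe, on its axis.
- tin: Round tin, 65 mm diameter, 62 mm tall, a bystander behind the rest. Origin at the centre of its underside.
- elbow: Iron pipe elbow, 51 x 51 x 34 mm, a bystander behind and to the right. Origin at the centre of its underside.
- tape: Roll of black tape lying flat, 55 mm across, 19 mm high, a bystander at the left front. Origin at the centre of its underside.
There are look-alikes about, which are no part of the job. What is shaped like the short_pipe but red is not meant. Leave any turquoise look-alike of the long_pipe alone.

How it is judged:
By the outcome, as a careful person would: the job done as asked, in the order asked, and still so for the second after the job is handed in, with the robot touching nothing.
It also fails if it takes over 72 s, if anything falls off the work surface, if the arm or the gripper's body presses on something with over 40 N, if the wrist force passes 120 N, or if a joint passes its speed limit or range.

## Working session

There is one attempt and no reset: what is moved stays moved. The work goes in short steps, Python scripts to look and compute and a shell command to move; the robot and the scene stay as the last step left them, time stands still between calls to the robot, and variables do not carry over. Pictures are saved under pics/ and viewed, about 8 in all and at most 12, crops included, and the job is handed in when it is done.

```bash
mkdir -p pics; cat > h.py <<'E'
from plant import *
import numpy as np, cv2
def grab(n,fn):
    c=calibration(n); p,d=read_camera(n); cv2.imwrite('pics/'+fn,p[:,:,::-1]); np.savez('pics/'+fn[:-4],p=p,d=d,R=c['R'],t=c['t'],f=p.shape[0]/2/np.tan(np.radians(c['fovy']/2)),cx=c['cx'],cy=c['cy']); return load(fn[:-4])
def load(fn): return dict(np.load('pics/'+fn+'.npz'))
def ray(c,u,v,z):  # pixel -> plane z
    R,t=c['R'],c['t']; o=-R.T@t; d=R.T@np.array([(u-c['cx'])/c['f'],(v-c['cy'])/c['f'],1]); return o+d*(z-o[2])/d[2]
def cloud(c):
    v,u=np.mgrid[0:384,0:512]; d=c['d'].astype(float)
    P=np.stack([(u-c['cx'])/c['f']*d,(v-c['cy'])/c['f']*d,d],-1)-c['t']; return P@c['R']
def proj(c,X):
    q=c['R']@np.array(X)+c['t']; return q[:2]/q[2]*c['f']+[c['cx'],c['cy']]
E
python3 - <<'E'
from h import *
s=observe(); print(s['time_s'],s['eef_pos'],s['tcp_rot'],s['opening'],s['ft_force'])
a=grab('top','top0.png');b=grab('side','side0.png')
for c in(a,b): print(-c['R'].T@c['t'],c['f'])
cv2.imwrite('pics/t0.png',np.hstack([cv2.resize(x['p'],(400,300)) for x in(a,b)])[:,:,::-1])
E
```

```text
0.0 [ 143.42045018 -530.83552367  404.17439676] [[ 2.60754368e-01 -9.65405157e-01 -2.05285466e-04]
 [-9.65404523e-01 -2.60754433e-01  1.11042217e-03]
 [-1.12553639e-03 -9.13639154e-05 -9.99999362e-01]] 85.08200565671889 [0.19350137 0.06646315 0.01818521]
[ 332.04392786 -111.37511863 1364.55186057] 424.28875300444173
[  334.48804583 -1190.82664596  1032.10746312] 435.25432413508247
```

View pics/top0.png

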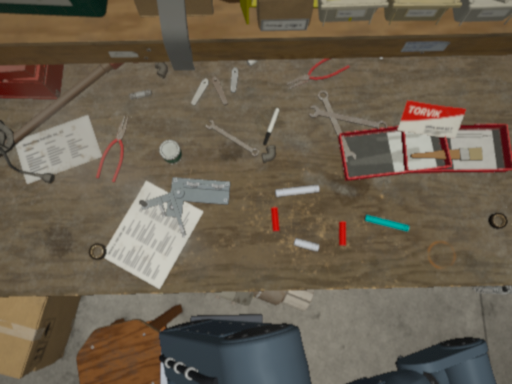

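View pics/side0.png

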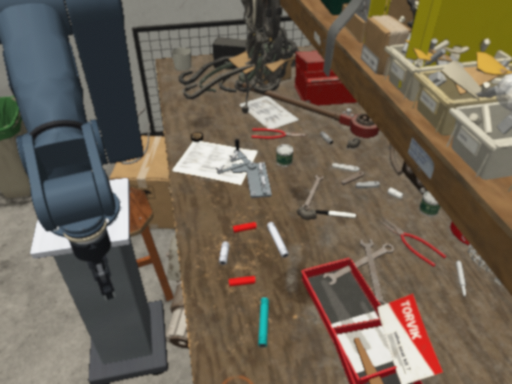

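The top view shows the rest at (200,190), with its leg side at (170,205). The white long pipe is at (297,190) and the white short pipe at (307,244). Possible mix-ups are the red ones at (275,219) and (342,233) and the turquoise one at (387,222). I choose the two white-grey pipes and check them in a crop.

```bash
python3 - <<'E'
from h import *
a=load('top0');p=a['p'].astype(int)
hsv=cv2.cvtColor(a['p'],cv2.COLOR_RGB2HSV)
for nm,(x0,x1,y0,y1) in dict(long=(270,325,178,202),short=(288,325,234,256)).items():
    m=((p.min(2)>150)).astype(np.uint8); mm=np.zeros_like(m); mm[y0:y1,x0:x1]=m[y0:y1,x0:x1]
    ys,xs=np.nonzero(mm); P=np.array([ray(a,u,v,14)[:2] for u,v in zip(xs,ys)])
    (c,s,ang)=cv2.minAreaRect(P.astype(np.float32)); e=np.linalg.eigh(np.cov(P.T))[1][:,1]
    print(nm,len(P),P.mean(0),s,np.degrees(np.arctan2(e[1],e[0])))
C=cloud(a)
for n,u,v in [('plate',205,190),('bench',240,190),('tin',170,150)]: print(n,C[v,u],ray(a,u,v,12))
m=(C[:,:,2]>6)&(C[:,:,2]<90);m[:170]=0;m[240:]=0;m[:,:130]=0;m[:,235:]=0
c=cv2.resize(a['p'][165:265,125:335],None,fx=3.8,fy=3.8,interpolation=cv2.INTER_CUBIC)
cv2.imwrite('pics/c1.png',c[:,:,::-1])
E
```

```text
long 241 [ 614.67230276 -275.66308893] (18.67876434326172, 138.995361328125) 95.53129140943685
short 134 [ 438.5717431  -296.90363039] (75.55890655517578, 18.513437271118164) 73.78293622378851
plate [622.60907378  23.44218438  12.36141276] [622.68673588  23.47821828  12.        ]
bench [622.99104766 -90.34744512  -1.51821901] [620.11192239 -90.55552866  12.        ]
tin [745.07699446 130.03545557  62.92008458] [761.23492719 139.47948351  12.        ]
```

View pics/c1.png

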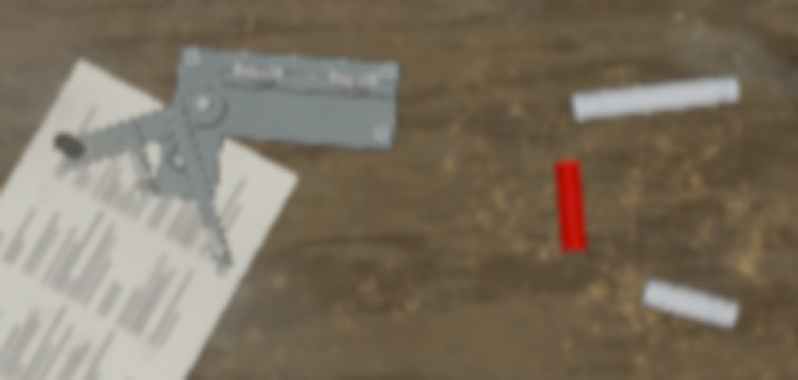

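Both pipes measure true to size (about 139 and 76 mm). The crop shows the rest's plate running from about (185,47) to (390,148), the hinge at (205,103), the handle at (70,147) and the tongue near (185,185). The red pipe at (570,205) lies between the two white ones. Next I estimate the rest's pose and find the wrist camera's offset.

```bash
python3 - <<'E'
from h import *
a=load('top0')
f=lambda x,y,z: ray(a,125+(x+.5)/3.8-.5,165+(y+.5)/3.8-.5,z)[:2].round(1)
for n,x,y,z in [('TL',185,47,12),('TR',398,63,12),('BR',389,148,12),('hinge',205,103,24),('handle',68,145,74),('sadA',258,73,50),('sadB',354,78,50)]: print(n,f(x,y,z))
s=observe();c=calibration('wrist');T=np.array(s['tcp_rot']);o=-np.array(c['R']).T@c['t']
print('cam in tool',T.T@(o-s['eef_pos']),'\n',(T.T@np.array(c['R']).T).round(3),c['fovy'],c['cx'],c['cy'])
E
```

```text
TL [668.6 127.3]
TR [650.3 -56.3]
BR [576.1 -47.6]
hinge [616.3 107.5]
handle [573.3 210.4]
sadA [635.4  59.3]
sadB [629.3 -20.9]
cam in tool [ -1.39462986 -81.24584734  30.7987152 ] 
 [[ 1.     0.001 -0.002]
 [-0.     0.948  0.318]
 [ 0.002 -0.318  0.948]] 61.949534023707336 255.8472541158627 193.07323377819893
```

```bash
R='python3 -m creep'
python3 -m creep '[{"dx":-0.132,"dy":-0.150},{"dx":-0.132,"dy":-0.150},{"dx":-0.132,"dy":-0.150},{"dx":-0.132,"dy":-0.150},{"dx":-0.132,"dy":-0.150}]' 0.045 60
for i in 1 2 3; do python3 -m creep '[{"dx":-0.132,"dy":-0.150,"dz":-0.005},{"dx":-0.132,"dy":-0.150,"dz":-0.005},{"dx":-0.132,"dy":-0.150,"dz":-0.005},{"dx":-0.132,"dy":-0.150,"dz":-0.005},{"dx":-0.132,"dy":-0.150,"dz":-0.005}]'|tail -c 300; done
for i in 1 2 3; do python3 -m creep '[{"az":-0.568},{"az":-0.568},{"az":-0.568},{"az":-0.568},{"az":-0.568}]'|tail -c 600;done
cat >> h.py <<'E'
def delta(pos,yaw):  # remaining shift in tool axes (mm), turn az (rad) to reach pos/yaw_x(deg), tool down
    s=observe();T=np.array(s['tcp_rot']);d=T.T@(np.array(pos)-s['eef_pos']); y=np.degrees(np.arctan2(T[1,0],T[0,0]))
    print('t',round(s['time_s'],2),'pos',np.round(s['eef_pos'],1),'yaw',round(y,1),'F',np.round(s['ft_force'],1),'op',round(s['opening'],1),'tilt',np.round(T[:2,2],3)); print('d',d.round(1),'az',round(np.radians(-((yaw-y+180)%360-180)),3))
E
python3 - <<'E'
from h import *
delta([586,135,420],22.7)
c=grab('wrist','w1.png'); cv2.imwrite('pics/w1b.png',cv2.resize(c['p'],(800,600),interpolation=cv2.INTER_CUBIC)[:,:,::-1])
E
```

```text
t 0.1 pos [ 143.4 -530.8  404.2] yaw -74.9 F [-0.5  0.1 -0.8] op 85.3 tilt [-0.     0.001]
d [-527.4 -600.9  -15.2] az -1.703invalid input at $[0]: expected keys dx, dy, dz, ax, ay, az
invalid input at $[0]: expected keys dx, dy, dz, ax, ay, az
invalid input at $[0]: expected keys dx, dy, dz, ax, ay, az
invalid input at $[0]: expected keys dx, dy, dz, ax, ay, az
invalid input at $[0]: expected keys dx, dy, dz, ax, ay, az
invalid input at $[0]: expected keys dx, dy, dz, ax, ay, az
invalid input at $[0]: expected keys dx, dy, dz, ax, ay, az
```

View pics/w1b.png

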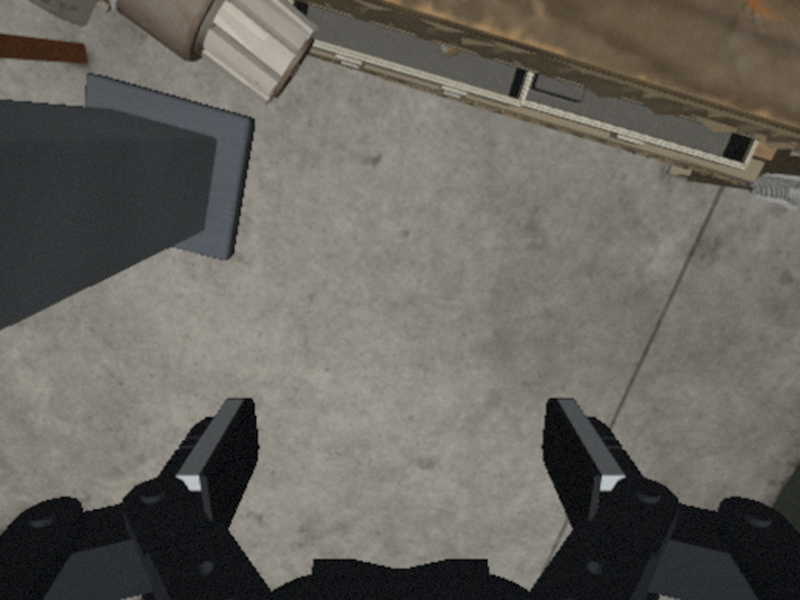

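The arm has not moved: every row needs all six keys. The picture shows only the floor and the fingers.

```bash
python3 -m creep '[{"dx":-0.132,"dy":-0.150,"dz":0,"ax":0,"ay":0,"az":0},{"dx":-0.132,"dy":-0.150,"dz":0,"ax":0,"ay":0,"az":0},{"dx":-0.132,"dy":-0.150,"dz":0,"ax":0,"ay":0,"az":0},{"dx":-0.132,"dy":-0.150,"dz":0,"ax":0,"ay":0,"az":0},{"dx":-0.132,"dy":-0.150,"dz":0,"ax":0,"ay":0,"az":0}]' 0.045 60
python3 -m creep '[{"dx":-0.132,"dy":-0.150,"dz":0,"ax":0,"ay":0,"az":0},{"dx":-0.132,"dy":-0.150,"dz":0,"ax":0,"ay":0,"az":0},{"dx":-0.132,"dy":-0.150,"dz":0,"ax":0,"ay":0,"az":0},{"dx":-0.132,"dy":-0.150,"dz":0,"ax":0,"ay":0,"az":0},{"dx":-0.132,"dy":-0.150,"dz":0,"ax":0,"ay":0,"az":0}]' 
python3 -m creep '[{"dx":-0.132,"dy":-0.150,"dz":-0.015,"ax":0,"ay":0,"az":0},{"dx":-0.132,"dy":-0.150,"dz":-0.015,"ax":0,"ay":0,"az":0},{"dx":-0.132,"dy":-0.150,"dz":-0.015,"ax":0,"ay":0,"az":0},{"dx":-0.132,"dy":-0.150,"dz":-0.015,"ax":0,"ay":0,"az":0},{"dx":-0.132,"dy":-0.150,"dz":-0.015,"ax":0,"ay":0,"az":0}]' 
python3 -c "
from h import *
delta([586,135,420],22.7)"
```

```text
time_s: 0.57
eef_pos: [254.6, -362.1, 404.5]
tcp_rot: [[0.261, -0.965, -0.0], [-0.965, -0.261, 0.001], [-0.001, -0.0, -1.0]]
ft_force: [-0.0, -0.8, 0.3]
opening: 45.0
time_s: 0.98
eef_pos: [365.0, -195.5, 404.8]
tcp_rot: [[0.261, -0.965, 0.0], [-0.965, -0.261, 0.0], [-0.0, -0.0, -1.0]]
ft_force: [0.0, -1.0, -0.3]
opening: 45.4
time_s: 1.4
eef_pos: [475.5, -28.7, 419.9]
tcp_rot: [[0.262, -0.965, 0.0], [-0.965, -0.262, 0.0], [-0.0, -0.0, -1.0]]
ft_force: [0.1, -1.2, -0.5]
opening: 44.9
t 1.4 pos [475.5 -28.7 419.9] yaw -74.8 F [ 0.1 -1.2 -0.5] op 44.9 tilt [0. 0.]
d [-129.1 -149.4   -0. ] az -1.702
```

```bash
python3 -m creep '[{"dx":-0.026,"dy":-0.030,"dz":0,"ax":0,"ay":0,"az":-0.12},{"dx":-0.052,"dy":-0.060,"dz":0,"ax":0,"ay":0,"az":-0.24},{"dx":-0.077,"dy":-0.089,"dz":0,"ax":0,"ay":0,"az":-0.36},{"dx":-0.103,"dy":-0.119,"dz":0,"ax":0,"ay":0,"az":-0.48},{"dx":-0.129,"dy":-0.149,"dz":0,"ax":0,"ay":0,"az":-0.6}]' | head -1
python3 -m creep '[{"dx":0,"dy":0,"dz":0,"ax":0,"ay":0,"az":-0.12},{"dx":0,"dy":0,"dz":0,"ax":0,"ay":0,"az":-0.24},{"dx":0,"dy":0,"dz":0,"ax":0,"ay":0,"az":-0.36},{"dx":0,"dy":0,"dz":0,"ax":0,"ay":0,"az":-0.48},{"dx":0,"dy":0,"dz":0,"ax":0,"ay":0,"az":-0.6}]' |head -1
python3 -m creep '[{"dx":0,"dy":0,"dz":0,"ax":0,"ay":0,"az":-0.12},{"dx":0,"dy":0,"dz":0,"ax":0,"ay":0,"az":-0.24},{"dx":0,"dy":0,"dz":0,"ax":0,"ay":0,"az":-0.36},{"dx":0,"dy":0,"dz":0,"ax":0,"ay":0,"az":-0.48},{"dx":0,"dy":0,"dz":0,"ax":0,"ay":0,"az":-0.5}]' |head -1
python3 - <<'E'
from h import *
delta([586,135,420],22.7)
c=grab('wrist','w2.png'); cv2.imwrite('pics/w2b.png',cv2.resize(c['p'],(800,600),interpolation=cv2.INTER_CUBIC)[:,:,::-1])
E
```

```text
time_s: 1.82
time_s: 2.23
time_s: 2.65
t 2.65 pos [584.8 132.1 419.4] yaw 22.8 F [-0.3  0.5 -0.6] op 45.3 tilt [-0.001 -0.   ]
d [ 2.3 -2.2 -0.6] az 0.002
```

View pics/w2b.png

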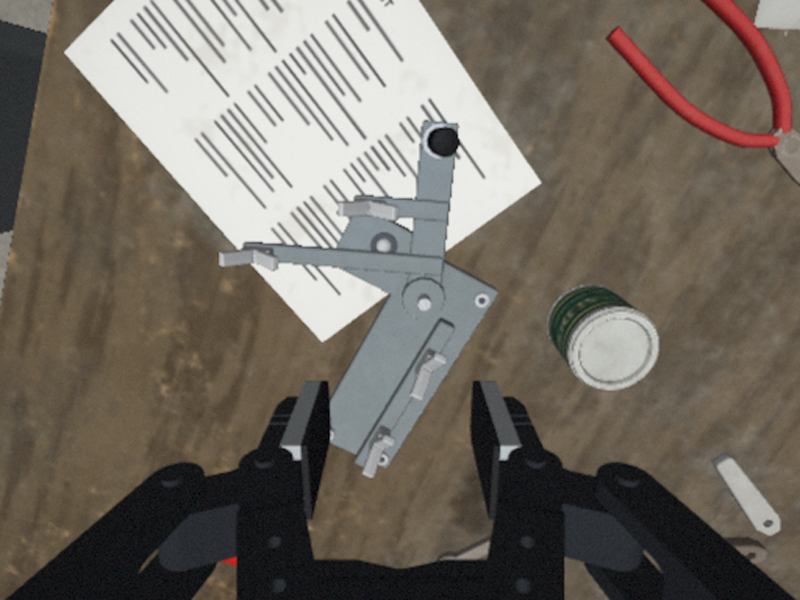

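The view shows the handle top at (443,139), the hinge pin at (424,302), plate screws at (482,300), (382,460) and (331,435), and the spring ball at (383,244).

```bash
python3 - <<'E'
from h import *
c=load('w2'); C=cloud(c)
g=lambda x,y,z: ray(c,(x+.5)*.64-.5,(y+.5)*.64-.5,z)[:2]
def dz(x,y): return C[int(y*.64),int(x*.64)].round(1)
H=g(443,139,74);h=g(424,302,26);s1=g(482,300,13);s2=g(382,460,13);s3=g(331,435,13);cn=g(497,290,12)
print('depth handle',dz(443,139),'hinge',dz(424,302),'plate',dz(370,400),'s1',dz(482,300))
print('handle',H,'hinge',h,'r',np.hypot(*(H-h)),np.degrees(np.arctan2(*(H-h)[::-1])))
d=s1-s2;print('s',s1,s2,s3,np.hypot(*d),'yaw',np.degrees(np.arctan2(d[1],d[0]))-90,'corner',cn)
# plate mask fit
hsv=cv2.cvtColor(c['p'],cv2.COLOR_RGB2HSV)
m=(abs(C[:,:,2]-12)<5)&(hsv[:,:,0]>85)&(hsv[:,:,0]<125)&(hsv[:,:,1]>25)
P=C[m];P=P[np.hypot(P[:,0]-615,P[:,1]-30)<110]
(ctr,sz,ang)=cv2.minAreaRect(P[:,:2].astype(np.float32));print(len(P),ctr,sz,ang)
for x,y in[(430,362),(428,380),(377,440),(372,462)]: print('sad',dz(x,y))
E
```

```text
depth handle [576.  217.2  75.4] hinge [613.6 108.   38.6] plate [610.9   1.5  12.1] s1 [658.6 120.5  17.2]
handle [576.64992634 216.72519663] hinge [616.05487193 104.29909207] r 119.1317704128373 109.31538035193657
s [659.98492373 119.90563379] [643.45783203 -49.02706937] [592.89627055 -42.50846877] 169.7392204501903 yaw -5.587602218290058 corner [667.54857321 131.74166632]
379 (597.7671508789062, 50.03089904785156) (176.9068603515625, 114.1927719116211) 81.54740905761719
sad [634.2  71.   51.5]
sad [640.5  52.2  43.1]
sad [625.2 -12.8  41.7]
sad [628.4 -30.1  46.7]
```

```bash
python3 -m creep '[{"dx":0.013,"dy":-0.037,"dz":0,"ax":0,"ay":0,"az":0.035},{"dx":0.0255,"dy":-0.074,"dz":0.01,"ax":0,"ay":0,"az":0.07},{"dx":0.0255,"dy":-0.082,"dz":0.04,"ax":0,"ay":0,"az":0.07},{"dx":0.0255,"dy":-0.082,"dz":0.08,"ax":0,"ay":0,"az":0.07},{"dx":0.0255,"dy":-0.082,"dz":0.1,"ax":0,"ay":0,"az":0.07}]'
python3 -c "
from h import *
delta([576.5,217,205],18.8)"
```

```text
time_s: 3.12
eef_pos: [575.7, 218.3, 315.7]
tcp_rot: [[0.949, 0.315, -0.004], [0.315, -0.949, -0.001], [-0.004, -0.0, -1.0]]
ft_force: [-0.8, -0.5, -0.1]
opening: 44.9
t 3.12 pos [575.7 218.3 315.7] yaw 18.3 F [-0.8 -0.5 -0.1] op 44.9 tilt [-0.004 -0.001]
d [  0.8   1.5 110.7] az -0.008
```

```bash
python3 -m creep '[{"dx":0.001,"dy":0.0015,"dz":0.03,"ax":0,"ay":0,"az":-0.008},{"dx":0.001,"dy":0.0015,"dz":0.06,"ax":0,"ay":0,"az":-0.008},{"dx":0.001,"dy":0.0015,"dz":0.09,"ax":0,"ay":0,"az":-0.008},{"dx":0.001,"dy":0.0015,"dz":0.111,"ax":0,"ay":0,"az":-0.008},{"dx":0.001,"dy":0.0015,"dz":0.111,"ax":0,"ay":0,"az":-0.008}]'|sed -n '2p;4p'
python3 -m creep '[{"dx":0,"dy":0,"dz":0,"ax":0,"ay":0,"az":0},{"dx":0,"dy":0,"dz":0,"ax":0,"ay":0,"az":0},{"dx":0,"dy":0,"dz":0,"ax":0,"ay":0,"az":0}]' 0.021 20
python3 - <<'E'
from h import *
delta([576.5,217,205],18.8)
c=grab('wrist','w3.png'); cv2.imwrite('pics/w3b.png',c['p'][:,:,::-1])
E
```

```text
eef_pos: [577.1, 216.1, 204.3]
ft_force: [-0.1, -0.7, -0.6]
time_s: 3.78
eef_pos: [578.9, 216.7, 210.6]
tcp_rot: [[0.946, 0.324, 0.003], [0.324, -0.946, 0.001], [0.003, 0.0, -1.0]]
ft_force: [-0.0, -0.9, 0.1]
opening: 20.7
t 3.78 pos [578.9 216.7 210.6] yaw 18.9 F [-0.  -0.9  0.1] op 20.7 tilt [0.003 0.001]
d [-2.2 -1.1  5.5] az 0.002
```

View pics/w3b.png

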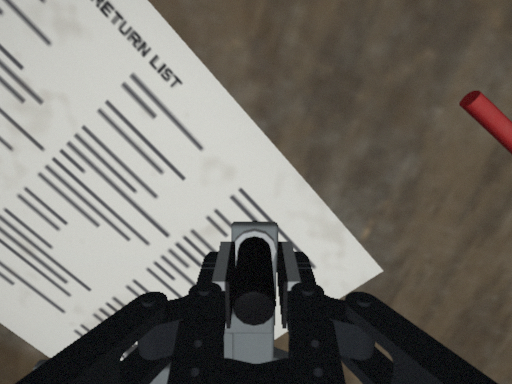

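The post stands between the pads. I sweep along the arc about the hinge.

```bash
python3 -m creep '[{"dx":-0.0090,"dy":0.0004,"dz":0,"ax":0,"ay":0,"az":-0.0785},{"dx":-0.018,"dy":0.0014,"dz":0,"ax":0,"ay":0,"az":-0.157},{"dx":-0.0268,"dy":0.0032,"dz":0,"ax":0,"ay":0,"az":-0.2356},{"dx":-0.0355,"dy":0.0056,"dz":0,"ax":0,"ay":0,"az":-0.314},{"dx":-0.0436,"dy":0.0086,"dz":0,"ax":0,"ay":0,"az":-0.389}]'|sed -n '2p;4p'
python3 -m creep '[{"dx":-0.0090,"dy":0.0004,"dz":0,"ax":0,"ay":0,"az":-0.0785},{"dx":-0.018,"dy":0.0014,"dz":0,"ax":0,"ay":0,"az":-0.157},{"dx":-0.0268,"dy":0.0032,"dz":0,"ax":0,"ay":0,"az":-0.2356},{"dx":-0.0355,"dy":0.0056,"dz":0,"ax":0,"ay":0,"az":-0.314},{"dx":-0.0436,"dy":0.0086,"dz":0,"ax":0,"ay":0,"az":-0.389}]'|sed -n '2p;4p'
python3 - <<'E'
from h import *
h=np.array([613.6,108]);u=np.array([-.9954,.0958])
delta(list(h+115*u)+[205],84.5)
d=np.array(observe()['eef_pos'][:2])-h; print('r',np.hypot(*d),'leg deg',np.degrees(np.arctan2(d[1],d[0]))-84.5)
E
```

```text
eef_pos: [539.8, 194.2, 210.0]
ft_force: [-0.3, 1.6, -0.4]
eef_pos: [512.9, 159.1, 210.1]
ft_force: [-0.7, 3.0, 0.8]
t 4.67 pos [512.9 159.1 210.1] yaw 63.7 F [-0.7  3.   0.8] op 20.8 tilt [0.002 0.001]
d [-42.1   5.4   5. ] az -0.362
r 112.9680176529807 leg deg 68.59121246785179
```

```bash
python3 -m creep '[{"dx":-0.0090,"dy":0,"dz":0,"ax":0,"ay":0,"az":-0.077},{"dx":-0.018,"dy":0.001,"dz":0,"ax":0,"ay":0,"az":-0.154},{"dx":-0.027,"dy":0.0026,"dz":0,"ax":0,"ay":0,"az":-0.23},{"dx":-0.036,"dy":0.0044,"dz":0,"ax":0,"ay":0,"az":-0.31},{"dx":-0.0445,"dy":0.0066,"dz":0,"ax":0,"ay":0,"az":-0.38}]'|sed -n '2p;4p'
python3 -m creep '[{"dx":0,"dy":0,"dz":0,"ax":0,"ay":0,"az":0},{"dx":0,"dy":0,"dz":0,"ax":0,"ay":0,"az":0},{"dx":0,"dy":0,"dz":0,"ax":0,"ay":0,"az":0}]'|sed -n '2p;4p'
python3 - <<'E'
from h import *
h=np.array([613.6,108]);u=np.array([-.9954,.0958])
delta(list(h+115*u)+[205],84.5)
d=np.array(observe()['eef_pos'][:2])-h; print('r',np.hypot(*d),'leg deg',np.degrees(np.arctan2(d[1],d[0]))%360-84.5)
E
```

```text
eef_pos: [499.1, 115.9, 209.9]
ft_force: [1.4, 0.6, -0.1]
eef_pos: [499.2, 116.5, 209.3]
ft_force: [0.2, -0.3, -0.4]
t 5.33 pos [499.2 116.5 209.3] yaw 85.2 F [ 0.2 -0.3 -0.4] op 21.1 tilt [0.001 0.   ]
d [ 2.5 -0.3  4.3] az 0.012
r 114.73616943574153 leg deg 91.25523639861407
```

```bash
python3 -m creep '[{"dx":-0.001,"dy":0,"dz":0,"ax":0,"ay":0,"az":0},{"dx":-0.002,"dy":0,"dz":0,"ax":0,"ay":0,"az":0},{"dx":-0.003,"dy":0,"dz":0,"ax":0,"ay":0,"az":0}]'|sed -n '2p;4p'
python3 -m creep '[{"dx":-0.001,"dy":0,"dz":0,"ax":0,"ay":0,"az":0},{"dx":-0.002,"dy":0,"dz":0,"ax":0,"ay":0,"az":0},{"dx":-0.003,"dy":0,"dz":0,"ax":0,"ay":0,"az":0}]'|sed -n '2p;4p'
```

```text
eef_pos: [498.8, 114.2, 208.9]
ft_force: [-0.1, 21.4, 0.6]
eef_pos: [498.6, 113.1, 209.0]
ft_force: [0.5, 46.6, -3.7]
```

Firm stop (47 N). Release, rise and look.

```bash
python3 -m creep '[{"dx":0.002,"dy":0,"dz":0,"ax":0,"ay":0,"az":0},{"dx":0.0035,"dy":0,"dz":0,"ax":0,"ay":0,"az":0},{"dx":0.0035,"dy":0,"dz":0,"ax":0,"ay":0,"az":0}]' 0.045|sed -n '2p;4p'
python3 -m creep '[{"dx":0,"dy":0,"dz":0,"ax":0,"ay":0,"az":0},{"dx":0,"dy":0,"dz":-0.03,"ax":0,"ay":0,"az":0},{"dx":0,"dy":0,"dz":-0.07,"ax":0,"ay":0,"az":0},{"dx":0,"dy":0,"dz":-0.11,"ax":0,"ay":0,"az":0},{"dx":0,"dy":0,"dz":-0.15,"ax":0,"ay":0,"az":0}]' |sed -n '2p;4p'
python3 -m creep '[{"dx":0.03,"dy":0,"dz":-0.02,"ax":0,"ay":0,"az":0},{"dx":0.0,"dy":0,"dz":-0.05,"ax":0,"ay":0,"az":0},{"dx":-0.03,"dy":0,"dz":-0.05,"ax":0,"ay":0,"az":0},{"dx":-0.06,"dy":0,"dz":-0.05,"ax":0,"ay":0,"az":0},{"dx":-0.06,"dy":0,"dz":-0.05,"ax":0,"ay":0,"az":0}]' 0.06 |sed -n '2p;4p'
python3 - <<'E'
from h import *
delta([500,60,410],84.5)
c=grab('wrist','w4.png'); cv2.imwrite('pics/w4b.png',cv2.resize(c['p'],(800,600),interpolation=cv2.INTER_CUBIC)[:,:,::-1])
E
```

```text
eef_pos: [498.7, 114.0, 208.7]
ft_force: [0.2, -0.5, 0.1]
eef_pos: [498.4, 113.3, 360.4]
ft_force: [0.7, 0.6, -0.5]
eef_pos: [493.4, 50.6, 409.2]
ft_force: [-1.2, -0.5, 0.2]
t 6.92 pos [493.4  50.6 409.2] yaw 85.2 F [-1.2 -0.5  0.2] op 60.0 tilt [ 0.001 -0.001]
d [ 9.9  5.8 -0.8] az 0.012
```

View pics/w4b.png

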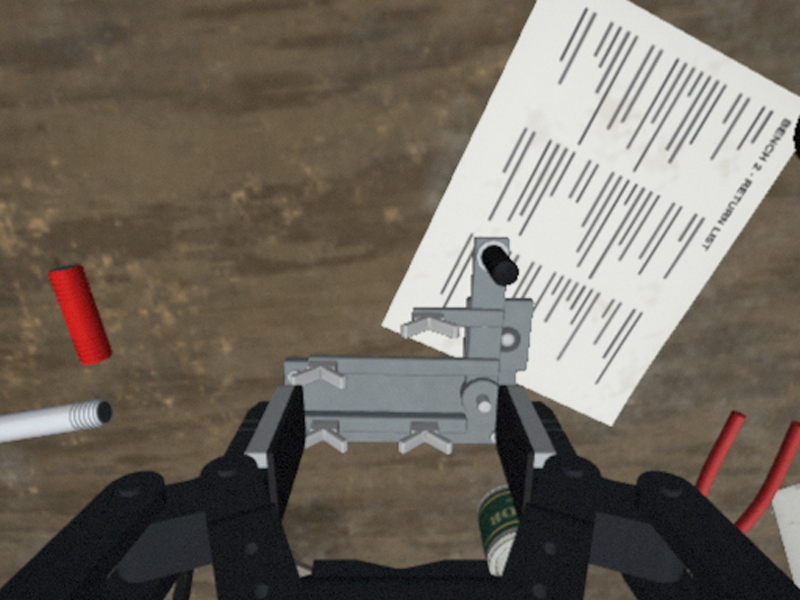

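The leg is out and the ball (508,340) is free behind the bar. V apexes: leg-long (431,321), fixed-long (427,434), leg-short (321,373), fixed-short (327,434). I check the rest pose against these.

```bash
python3 - <<'E'
from h import *
c=load('w4');C=cloud(c)
g=lambda x,y,z: ray(c,(x+.5)*.64-.5,(y+.5)*.64-.5,z)[:2]
th=np.radians(-5.5);Rz=np.array([[np.cos(th),-np.sin(th)],[np.sin(th),np.cos(th)]]);o=np.array([634.8,35.6])
for n,px,py,rx,ry in [('legL',431,319,-95,25),('fixL',427,432,0,25),('legS',321,371,-54,-55),('fixS',326,431,0,-55)]:
    w=o+Rz@[rx,ry]; m=g(px,py,39); print(n,'meas',m.round(1),'pred',w.round(1),'in rest',(Rz.T@(m-o)).round(1))
Ht=g(505,271,74);print('handle',Ht,(Rz.T@(Ht-o)).round(1),'hinge',(Rz.T@(g(484,404,38.6)-o)).round(1))
# leg/plate edges: short pipes from top fine
E
```

```text
legL meas [539.5  70.6] pred [542.6  69.6] in rest [-98.2  25.7]
fixL meas [633.8  61.4] pred [637.2  60.5] in rest [-3.4 25.6]
legS meas [574.2 -14.4] pred [575.8 -14. ] in rest [-55.5 -55.6]
fixS meas [626.2 -17.5] pred [629.5 -19.1] in rest [ -3.4 -53.7]
handle [497.96509173 117.84457144] [-144.1   68.8] hinge [-28.6  68.8]
```

```bash
python3 -m creep '[{"dx":-0.036,"dy":0.017,"dz":0,"ax":0,"ay":0,"az":0.12},{"dx":-0.072,"dy":0.034,"dz":0,"ax":0,"ay":0,"az":0.24},{"dx":-0.108,"dy":0.051,"dz":0,"ax":0,"ay":0,"az":0.36},{"dx":-0.144,"dy":0.068,"dz":0,"ax":0,"ay":0,"az":0.48},{"dx":-0.18,"dy":0.085,"dz":0,"ax":0,"ay":0,"az":0.6}]'|sed -n '2p;4p'
python3 -c "
from h import *
delta([615,-276,330],5.5)"
```

```text
eef_pos: [564.4, -133.9, 408.5]
ft_force: [0.9, 0.8, 0.1]
t 7.38 pos [ 564.4 -133.9  408.5] yaw 50.6 F [0.9 0.8 0.1] op 59.8 tilt [-0.  0.]
d [-77.7 129.4  78.4] az 0.787
```

```bash
python3 -m creep '[{"dx":-0.016,"dy":0.026,"dz":0.01,"ax":0,"ay":0,"az":0.12},{"dx":-0.031,"dy":0.052,"dz":0.02,"ax":0,"ay":0,"az":0.24},{"dx":-0.047,"dy":0.078,"dz":0.03,"ax":0,"ay":0,"az":0.36},{"dx":-0.062,"dy":0.104,"dz":0.045,"ax":0,"ay":0,"az":0.48},{"dx":-0.078,"dy":0.13,"dz":0.06,"ax":0,"ay":0,"az":0.6}]'|sed -n '2p;4p'
python3 -m creep '[{"dx":0,"dy":0,"dz":0.01,"ax":0,"ay":0,"az":0.1},{"dx":0,"dy":0,"dz":0.018,"ax":0,"ay":0,"az":0.187},{"dx":0,"dy":0,"dz":0.018,"ax":0,"ay":0,"az":0.187},{"dx":0,"dy":0,"dz":0.018,"ax":0,"ay":0,"az":0.187}]'|sed -n '2p;4p'
cat >> h.py <<'E'
def pipe(c,z=14,thr=120):  # white pipe centre/direction by mask near given pixels
    hsv=cv2.cvtColor(c['p'],cv2.COLOR_RGB2HSV); m=((hsv[:,:,1]<45)&(hsv[:,:,2]>thr)).astype(np.uint8)
    for k in cv2.findContours(m,cv2.RETR_EXTERNAL,cv2.CHAIN_APPROX_NONE)[0]:
        if cv2.contourArea(k)<600: continue
        P=np.array([ray(c,u,v,z)[:2] for u,v in k[:,0]],np.float32); ct,s,a=cv2.minAreaRect(P); B=cv2.boxPoints((ct,s,a)); e=B[1]-B[0]; f=B[2]-B[1]; e=e if np.hypot(*e)>np.hypot(*f) else f
        print('pix',k[:,0].mean(0).round(),'ctr',np.round(ct,1),'size',np.round(s,1),'dir',round(np.degrees(np.arctan2(e[1],e[0]))%180,1))
E
python3 - <<'E'
from h import *
delta([615,-276,330],5.5)
c=grab('wrist','w5.png'); pipe(c)
E
```

```text
eef_pos: [616.3, -275.9, 347.8]
ft_force: [0.1, 0.3, 0.4]
eef_pos: [615.8, -274.5, 330.2]
ft_force: [-0.3, 0.1, 0.8]
t 8.13 pos [ 615.8 -274.5  330.2] yaw 6.0 F [-0.3  0.1  0.8] op 60.0 tilt [-0.001  0.001]
d [-1.   1.4  0.2] az 0.009
pix [491. 300.] ctr [ 880.9 -380.2] size [96.7 59.4] dir 67.1
pix [419. 204.] ctr [ 773.3 -283. ] size [71.2 41.6] dir 55.5
pix [ 68. 183.] ctr [ 440.2 -298.8] size [84.7 25.9] dir 73.4
pix [261. 191.] ctr [ 617.2 -282. ] size [ 44.  154.6] dir 104.3
pix [416. 102.] ctr [ 743.8 -190.6] size [25.1 47.1] dir 145.2
pix [456.  30.] ctr [ 760.9 -131.6] size [58.3 27.5] dir 47.9
```

```bash
python3 -c "
from h import *
c=load('w5');cv2.imwrite('pics/w5b.png',cv2.resize(c['p'][100:320,30:350],(800,550),interpolation=cv2.INTER_CUBIC)[:,:,::-1])"
```

```text
(no output)
```

View pics/w5b.png

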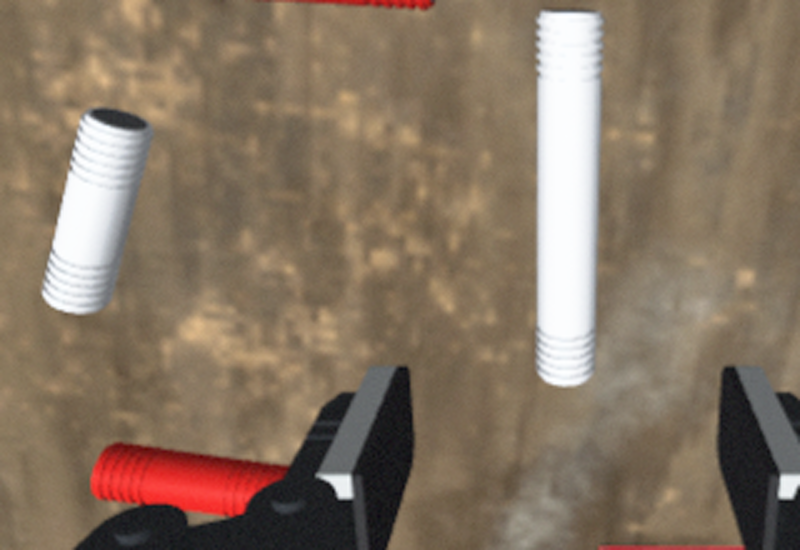

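The crop shows the white long pipe's ends at (569,12) and (566,385), the short pipe from (117,115) to (78,305), and red pipes apart from both. The choice is confirmed.

```bash
python3 - <<'E'
from h import *
c=load('w5')
g=lambda x,y,z: ray(c,30+(x+.5)*.4-.5,100+(y+.5)*.4-.5,z)[:2]
for n,a,b in [('long',(570,12),(566,385)),('short',(116,110),(76,312))]:
    A,B=g(*a,20),g(*b,20 if n=='long' else 12);d=A-B;print(n,A.round(1),B.round(1),'mid',((A+B)/2).round(1),np.hypot(*d).round(1),np.degrees(np.arctan2(d[1],d[0])).round(1))
delta([615,-276,176],5.5)
E
```

```text
long [ 609.1 -206. ] [ 622.7 -346.8] mid [ 615.9 -276.4] 141.5 95.5
short [ 454.4 -255.6] [ 428.8 -339.5] mid [ 441.6 -297.5] 87.7 73.0
t 8.18 pos [ 615.9 -274.5  331. ] yaw 6.0 F [0.6 0.2 0.3] op 59.6 tilt [ 0. -0.]
d [ -1.1   1.4 155. ] az 0.009
```

```bash
python3 -m creep '[{"dx":-0.0006,"dy":0.0016,"dz":0.04,"ax":0,"ay":0,"az":0.009},{"dx":-0.0006,"dy":0.0016,"dz":0.08,"ax":0,"ay":0,"az":0.009},{"dx":-0.0006,"dy":0.0016,"dz":0.115,"ax":0,"ay":0,"az":0.009},{"dx":-0.0006,"dy":0.0016,"dz":0.135,"ax":0,"ay":0,"az":0.009},{"dx":-0.0006,"dy":0.0016,"dz":0.145,"ax":0,"ay":0,"az":0.009}]'|sed -n '2p;4p'
python3 -m creep '[{"dx":0,"dy":0,"dz":0.004,"ax":0,"ay":0,"az":0},{"dx":0,"dy":0,"dz":0.008,"ax":0,"ay":0,"az":0},{"dx":0,"dy":0,"dz":0.008,"ax":0,"ay":0,"az":0}]'|sed -n '2p;4p'
```

```text
eef_pos: [614.8, -275.8, 183.2]
ft_force: [-0.5, 0.5, 0.6]
eef_pos: [615.7, -276.7, 178.9]
ft_force: [-0.4, 0.1, -0.5]
```

```bash
python3 -m creep '[{"dx":0,"dy":0,"dz":0.003,"ax":0,"ay":0,"az":0},{"dx":0,"dy":0,"dz":0.003,"ax":0,"ay":0,"az":0},{"dx":0,"dy":0,"dz":0.003,"ax":0,"ay":0,"az":0},{"dx":0,"dy":0,"dz":0.003,"ax":0,"ay":0,"az":0},{"dx":0,"dy":0,"dz":0.003,"ax":0,"ay":0,"az":0}]' 0.0 60
python3 -m creep '[{"dx":0,"dy":0,"dz":0,"ax":0,"ay":0,"az":0},{"dx":0,"dy":0,"dz":-0.02,"ax":0,"ay":0,"az":0},{"dx":0,"dy":0,"dz":-0.05,"ax":0,"ay":0,"az":0},{"dx":0,"dy":0,"dz":-0.09,"ax":0,"ay":0,"az":0},{"dx":0,"dy":0,"dz":-0.12,"ax":0,"ay":0,"az":0}]'
python3 -c "
from h import *
delta([589.7,65.4,300],84.5)"
```

```text
time_s: 9.27
eef_pos: [615.5, -276.7, 175.8]
tcp_rot: [[0.996, 0.093, 0.001], [0.093, -0.996, -0.001], [0.001, 0.001, -1.0]]
ft_force: [-1.3, 0.4, 6.1]
opening: 21.8
time_s: 9.68
eef_pos: [615.2, -276.6, 297.2]
tcp_rot: [[0.996, 0.093, 0.001], [0.093, -0.996, -0.001], [0.001, 0.001, -1.0]]
ft_force: [-0.1, 0.2, -1.6]
opening: 21.8
t 9.68 pos [ 615.2 -276.6  297.2] yaw 5.3 F [-0.1  0.2 -1.6] op 21.8 tilt [ 0.001 -0.001]
d [   6.4 -342.9   -3. ] az -1.382
```

```bash
python3 -m creep '[{"dx":0.001,"dy":-0.025,"dz":0,"ax":0,"ay":0,"az":-0.11},{"dx":0.002,"dy":-0.058,"dz":0,"ax":0,"ay":0,"az":-0.22},{"dx":0.003,"dy":-0.092,"dz":0,"ax":0,"ay":0,"az":-0.33},{"dx":0.004,"dy":-0.126,"dz":0,"ax":0,"ay":0,"az":-0.44},{"dx":0.005,"dy":-0.16,"dz":0,"ax":0,"ay":0,"az":-0.55}]'|sed -n '2p;4p'
python3 -c "
from h import *
delta([589.7,65.4,300],84.5)"
```

```text
eef_pos: [604.8, -115.4, 294.8]
ft_force: [1.6, -0.4, -1.3]
t 10.1 pos [ 604.8 -115.4  294.8] yaw 37.1 F [ 1.6 -0.4 -1.3] op 21.6 tilt [-0.  0.]
d [  97.1 -153.2   -5.2] az -0.827
```

```bash
python3 -m creep '[{"dx":0.018,"dy":-0.029,"dz":0,"ax":0,"ay":0,"az":-0.11},{"dx":0.036,"dy":-0.058,"dz":0,"ax":0,"ay":0,"az":-0.22},{"dx":0.055,"dy":-0.087,"dz":0,"ax":0,"ay":0,"az":-0.33},{"dx":0.073,"dy":-0.115,"dz":0,"ax":0,"ay":0,"az":-0.44},{"dx":0.086,"dy":-0.135,"dz":0,"ax":0,"ay":0,"az":-0.55}]'|sed -n '2p;4p'
python3 -c "
from h import *
delta([589.7,65.4,300],84.5)"
```

```text
eef_pos: [592.6, 45.3, 294.8]
ft_force: [-0.4, 0.1, -1.4]
t 10.52 pos [592.6  45.3 294.8] yaw 68.7 F [-0.4  0.1 -1.4] op 21.9 tilt [-0.  0.]
d [ 17.7 -10.   -5.2] az -0.275
```

```bash
python3 -m creep '[{"dx":0.008,"dy":-0.005,"dz":0,"ax":0,"ay":0,"az":-0.1},{"dx":0.0177,"dy":-0.01,"dz":0.01,"ax":0,"ay":0,"az":-0.2},{"dx":0.0177,"dy":-0.01,"dz":0.025,"ax":0,"ay":0,"az":-0.275},{"dx":0.0177,"dy":-0.01,"dz":0.04,"ax":0,"ay":0,"az":-0.275},{"dx":0.0177,"dy":-0.01,"dz":0.04,"ax":0,"ay":0,"az":-0.275}]'|sed -n '2p;4p'
python3 - <<'E'
from h import *
delta([589.7,65.4,220],84.5)
c=grab('wrist','w6.png'); cv2.imwrite('pics/w6b.png',cv2.resize(c['p'],(800,600),interpolation=cv2.INTER_CUBIC)[:,:,::-1])
E
```

```text
eef_pos: [589.5, 63.1, 252.2]
ft_force: [0.2, 0.1, -1.6]
t 10.93 pos [589.5  63.1 252.2] yaw 84.1 F [ 0.2  0.1 -1.6] op 21.8 tilt [-0.004 -0.   ]
d [ 2.3  0.1 32.2] az -0.006
```

View pics/w6b.png

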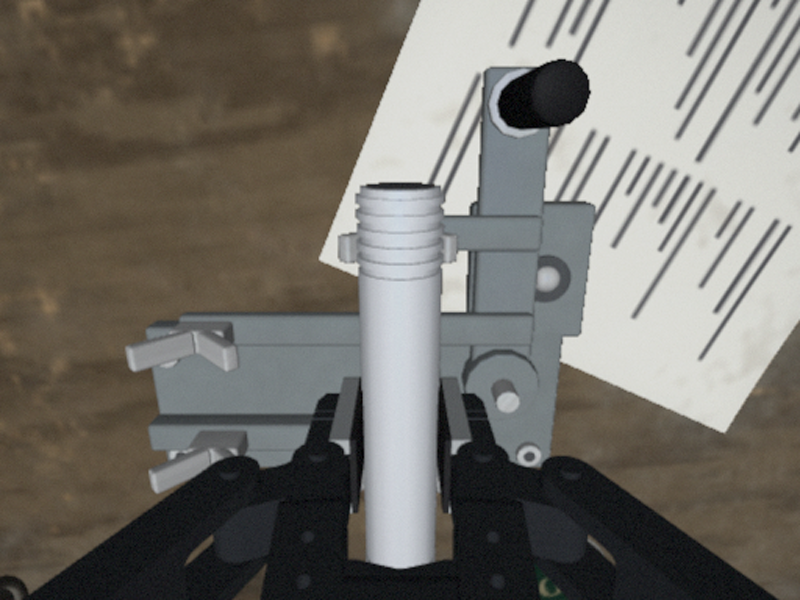

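The pipe hangs over its leg saddle: saddle tips at (348,248) and (450,248), pipe axis at column 400, near end at (400,188).

```bash
python3 - <<'E'
from h import *
c=load('w6')
g=lambda x,y,z: ray(c,(x+.5)*.64-.5,(y+.5)*.64-.5,z)[:2]
th=np.radians(-5.5);Rz=np.array([[np.cos(th),-np.sin(th)],[np.sin(th),np.cos(th)]]);o=np.array([634.6,36])
for n,x,y,z in [('end',400,184,100),('end low axis',400,189,88),('axisfar',401,500,100),('tipR',450,242,56),('tipL',347,242,56),('Sapex leg',193,336,39),('Sapex fix',205,440,39),('pin',506,396,38.6),('post',563,92,74)]:
    m=g(x,y,z);print(n,m.round(1),'rest',(Rz.T@(m-o)).round(1))
E
```

```text
end [517.5  71.7] rest [-120.    24.3]
end low axis [519.9  71.5] rest [-117.6   24.3]
axisfar [608.3  62.7] rest [-28.8  24.1]
tipR [542.1  86.2] rest [-96.9  41.1]
tipL [538.5  51.7] rest [-97.1   6.4]
Sapex leg [572.8 -15.8] rest [-56.6 -57.5]
Sapex fix [619.9 -21.7] rest [ -9.1 -58.9]
pin [612.2 106. ] rest [-29.   67.5]
post [499.9 118.4] rest [-142.    69.1]
```

```bash
python3 -m creep '[{"dx":0.0005,"dy":0,"dz":0.01,"ax":0,"ay":0,"az":0},{"dx":0.0005,"dy":0,"dz":0.018,"ax":0,"ay":0,"az":0},{"dx":0.0005,"dy":0,"dz":0.024,"ax":0,"ay":0,"az":0},{"dx":0.0005,"dy":0,"dz":0.028,"ax":0,"ay":0,"az":0},{"dx":0.0005,"dy":0,"dz":0.028,"ax":0,"ay":0,"az":0}]'|sed -n '2p;4p'
python3 -m creep '[{"dx":0,"dy":0,"dz":0.001,"ax":0,"ay":0,"az":0},{"dx":0,"dy":0,"dz":0.002,"ax":0,"ay":0,"az":0},{"dx":0,"dy":0,"dz":0.002,"ax":0,"ay":0,"az":0}]'|sed -n '2,4p'
```

```text
eef_pos: [590.3, 63.3, 225.8]
ft_force: [0.5, -0.3, -2.1]
eef_pos: [590.5, 63.4, 224.8]
tcp_rot: [[0.103, 0.995, 0.0], [0.995, -0.103, 0.0], [0.0, 0.0, -1.0]]
ft_force: [-0.0, 0.0, -2.1]
```

```bash
python3 -m creep '[{"dx":0,"dy":0,"dz":0.001,"ax":0,"ay":0,"az":0},{"dx":0,"dy":0,"dz":0.002,"ax":0,"ay":0,"az":0},{"dx":0,"dy":0,"dz":0.003,"ax":0,"ay":0,"az":0},{"dx":0,"dy":0,"dz":0.003,"ax":0,"ay":0,"az":0}]'|sed -n '2p;4p'
python3 -m creep '[{"dx":0,"dy":0,"dz":0.001,"ax":0,"ay":0,"az":0},{"dx":0,"dy":0,"dz":0.0015,"ax":0,"ay":0,"az":0},{"dx":0,"dy":0,"dz":0.0015,"ax":0,"ay":0,"az":0}]'|sed -n '2p;4p'
```

```text
eef_pos: [590.4, 63.4, 221.5]
ft_force: [-0.7, -0.1, -2.1]
eef_pos: [590.6, 63.3, 220.8]
ft_force: [-3.0, -1.8, 4.9]
```

Contact (5 N) at the expected height. Release and rise.

```bash
python3 -m creep '[{"dx":0,"dy":0,"dz":0.0,"ax":0,"ay":0,"az":0},{"dx":0,"dy":0,"dz":0,"ax":0,"ay":0,"az":0},{"dx":0,"dy":0,"dz":0,"ax":0,"ay":0,"az":0},{"dx":0,"dy":0,"dz":0,"ax":0,"ay":0,"az":0}]' 0.045|sed -n '2p;4,5p'
python3 -m creep '[{"dx":0,"dy":0,"dz":-0.01,"ax":0,"ay":0,"az":0},{"dx":0,"dy":0,"dz":-0.03,"ax":0,"ay":0,"az":0},{"dx":0,"dy":0,"dz":-0.065,"ax":0,"ay":0,"az":0},{"dx":0,"dy":0,"dz":-0.1,"ax":0,"ay":0,"az":0},{"dx":0,"dy":0,"dz":-0.13,"ax":0,"ay":0,"az":0}]'|sed -n '2p;4p'
python3 - <<'E'
from h import *
delta([440.5,-297.5,330],-16.5)
c=grab('wrist','w7.png'); cv2.imwrite('pics/w7b.png',cv2.resize(c['p'],(800,600),interpolation=cv2.INTER_CUBIC)[:,:,::-1])
E
```

```text
eef_pos: [590.5, 63.5, 220.2]
ft_force: [0.1, 0.1, -0.6]
opening: 44.8
eef_pos: [590.4, 63.4, 353.2]
ft_force: [0.4, -0.5, 0.3]
t 12.98 pos [590.4  63.4 353.2] yaw 84.1 F [ 0.4 -0.5  0.3] op 45.4 tilt [0.001 0.   ]
d [-374.4 -112.1   22.9] az 1.756
```

View pics/w7b.png

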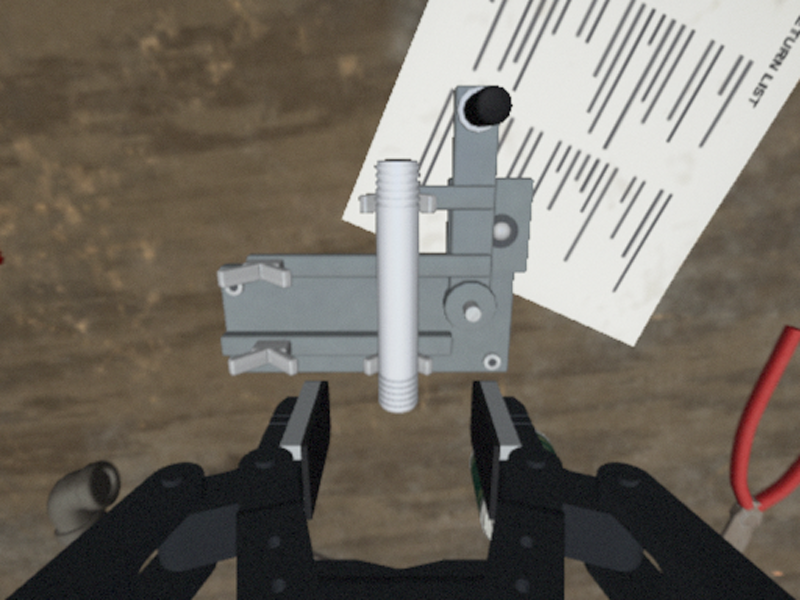

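The long pipe lies in both saddles, with ends at (398,160) and (398,411) and saddle ears at (366/428,203) and (371/426,366). The short saddles have apexes at (262,268) and (264,350).

```bash
python3 - <<'E'
from h import *
c=load('w7');C=cloud(c)
g=lambda x,y,z: ray(c,(x+.5)*.64-.5,(y+.5)*.64-.5,z)[:2]
th=np.radians(-5.5);Rz=np.array([[np.cos(th),-np.sin(th)],[np.sin(th),np.cos(th)]]);o=np.array([634.6,36])
for n,x,y,z in [('end near',398,159,66),('end far',398,411,62),('tipN R',435,200,56),('tipN L',361,200,56),('tipF R',431,362,56),('tipF L',367,362,56),('Sleg tipL',220,271,56),('Sleg tipR',290,272,56),('Sfix tipL',231,363,56),('Sfix tipR',297,362,56),('pin',473,313,38.6),('post',489,106,74)]:
    m=g(x,y,z);print(n,m.round(1),'rest',(Rz.T@(m-o)).round(1))
for y in (175,230,300,340,395): print('top height',C[int(y*.64),int(398*.64)].round(1))
E
```

```text
end near [519.8  71.3] rest [-117.6   24.2]
end far [663.1  56.4] rest [26.5 23.1]
tipN R [542.9  88.5] rest [-96.3  43.5]
tipN L [538.9  49.8] rest [-96.5   4.5]
tipF R [636.2  78.7] rest [-2.5 42.6]
tipF L [632.3  41.4] rest [-2.8  5.1]
Sleg tipL [569.3 -32.3] rest [-58.5 -74.3]
Sleg tipR [573.8   5.9] rest [-57.6 -35.8]
Sfix tipL [624.7 -38. ] rest [ -2.7 -74.6]
Sfix tipR [6.281e+02 6.000e-01] rest [ -3.1 -35.9]
pin [614.7 106.9] rest [-26.6  68.7]
post [500.3 115.8] rest [-141.4   66.5]
top height [527.4  70.1  68. ]
top height [554.4  67.3  68.6]
top height [592.   63.4  68.6]
top height [614.2  61.1  69.4]
top height [648.1  57.5  68.6]
```

The long pipe is level (top at 68 mm along its length) and its centre is at x ≈ -47 in the rest frame. Now the short pipe.

```bash
python3 -m creep '[{"dx":-0.037,"dy":-0.011,"dz":0,"ax":0,"ay":0,"az":0.12},{"dx":-0.074,"dy":-0.022,"dz":0,"ax":0,"ay":0,"az":0.24},{"dx":-0.111,"dy":-0.033,"dz":0,"ax":0,"ay":0,"az":0.36},{"dx":-0.148,"dy":-0.044,"dz":0,"ax":0,"ay":0,"az":0.48},{"dx":-0.185,"dy":-0.055,"dz":0,"ax":0,"ay":0,"az":0.6}]' 0.06|sed -n '2p;4p'
python3 -c "
from h import *
delta([440.5,-297.5,330],-16.5)"
```

```text
eef_pos: [515.8, -116.3, 350.8]
ft_force: [1.3, -0.1, 0.6]
t 13.45 pos [ 515.8 -116.3  350.8] yaw 49.4 F [ 1.3 -0.1  0.6] op 60.4 tilt [ 0.001 -0.   ]
d [-186.6   60.7   20.8] az 1.151
```

```bash
python3 -m creep '[{"dx":-0.037,"dy":0.012,"dz":0,"ax":0,"ay":0,"az":0.12},{"dx":-0.074,"dy":0.024,"dz":0,"ax":0,"ay":0,"az":0.24},{"dx":-0.111,"dy":0.036,"dz":0,"ax":0,"ay":0,"az":0.36},{"dx":-0.148,"dy":0.048,"dz":0,"ax":0,"ay":0,"az":0.48},{"dx":-0.185,"dy":0.06,"dz":0,"ax":0,"ay":0,"az":0.6}]' |sed -n '2p;4p'
python3 -m creep '[{"dx":0,"dy":0,"dz":0.01,"ax":0,"ay":0,"az":0.12},{"dx":0,"dy":0,"dz":0.02,"ax":0,"ay":0,"az":0.24},{"dx":0,"dy":0,"dz":0.02,"ax":0,"ay":0,"az":0.36},{"dx":0,"dy":0,"dz":0.02,"ax":0,"ay":0,"az":0.48},{"dx":0,"dy":0,"dz":0.02,"ax":0,"ay":0,"az":0.55}]' |sed -n '2p;4p'
python3 - <<'E'
from h import *
delta([440.5,-297.5,180],-16.5)
c=grab('wrist','w8.png'); pipe(c,18,150)
cv2.imwrite('pics/w8b.png',cv2.resize(c['p'][60:320,100:420],(640,520),interpolation=cv2.INTER_CUBIC)[:,:,::-1])
E
```

```text
eef_pos: [441.9, -296.5, 350.9]
ft_force: [1.6, -0.1, -0.2]
eef_pos: [442.9, -295.0, 330.5]
ft_force: [0.1, 0.4, 0.7]
t 14.28 pos [ 442.9 -295.   330.5] yaw -16.6 F [0.1 0.4 0.7] op 60.0 tilt [ 0. -0.]
d [ -1.6   3.1 150.5] az -0.001
pix [254. 181.] ctr [ 439.4 -297.7] size [77.9 22.5] dir 73.5
pix [ 51. 238.] ctr [ 239.  -334.3] size [316.8 147.3] dir 59.3
```

View pics/w8b.png

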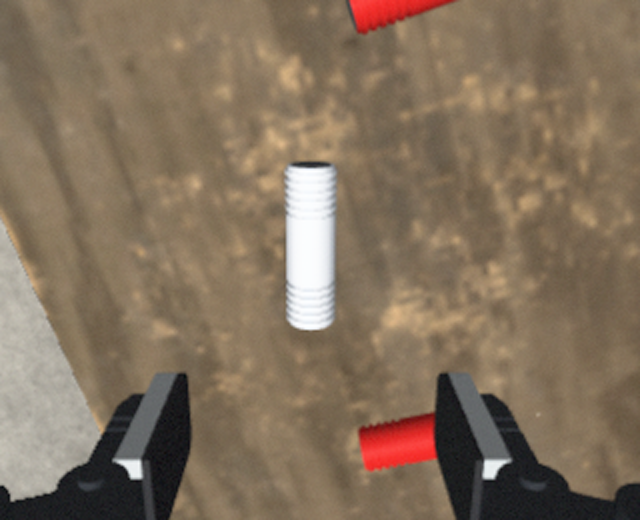

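The short pipe is centred at (311,245) in the crop, with direction 73.5°. A red look-alike reaches in to (360,450), near the right finger, so I check that clearance.

```bash
python3 - <<'E'
from h import *
c=load('w8'); T=np.array(observe()['tcp_rot'])
for x,y in[(360,430),(365,468),(358,450),(365,30)]:
    m=ray(c,100+x/2,60+y/2,12); print(m.round(1),(T.T@(m-[439.5,-297.6,12])).round(1))
delta([439.5,-297.6,176],-16.5)
E
```

```text
[ 436.4 -400.3   12. ] [26.5 99.3  0. ]
[ 432.8 -423.5   12. ] [ 29.7 122.5   0. ]
[ 432.2 -411.7   12. ] [ 25.7 111.4   0. ]
[ 489.3 -213.    12. ] [ 23.4 -95.3  -0. ]
t 14.33 pos [ 442.9 -294.9  330.6] yaw -16.7 F [-0.4 -0.3  0.3] op 59.7 tilt [ 0. -0.]
d [ -2.6   3.5 154.6] az -0.003
```

Clear by 85 mm or more. Descend and grip.

```bash
python3 -m creep '[{"dx":-0.0025,"dy":0.0035,"dz":0.04,"ax":0,"ay":0,"az":0},{"dx":-0.0025,"dy":0.0035,"dz":0.08,"ax":0,"ay":0,"az":0},{"dx":-0.0025,"dy":0.0035,"dz":0.115,"ax":0,"ay":0,"az":0},{"dx":-0.0025,"dy":0.0035,"dz":0.135,"ax":0,"ay":0,"az":0},{"dx":-0.0025,"dy":0.0035,"dz":0.145,"ax":0,"ay":0,"az":0}]'|sed -n '2p;4p'
python3 -m creep '[{"dx":0,"dy":0,"dz":0.005,"ax":0,"ay":0,"az":0},{"dx":0,"dy":0,"dz":0.009,"ax":0,"ay":0,"az":0},{"dx":0,"dy":0,"dz":0.009,"ax":0,"ay":0,"az":0}]'|sed -n '2p;4p'
python3 -m creep '[{"dx":0,"dy":0,"dz":0,"ax":0,"ay":0,"az":0},{"dx":0,"dy":0,"dz":0,"ax":0,"ay":0,"az":0},{"dx":0,"dy":0,"dz":0,"ax":0,"ay":0,"az":0},{"dx":0,"dy":0,"dz":0,"ax":0,"ay":0,"az":0},{"dx":0,"dy":0,"dz":0,"ax":0,"ay":0,"az":0}]' 0.0 60|sed -n '2p;4,5p'
python3 -m creep '[{"dx":0,"dy":0,"dz":0,"ax":0,"ay":0,"az":0},{"dx":0,"dy":0,"dz":-0.02,"ax":0,"ay":0,"az":0},{"dx":0,"dy":0,"dz":-0.05,"ax":0,"ay":0,"az":0},{"dx":0,"dy":0,"dz":-0.09,"ax":0,"ay":0,"az":0},{"dx":0,"dy":0,"dz":-0.13,"ax":0,"ay":0,"az":0}]'|sed -n '2p;4,5p'
python3 -c "
from h import *
delta([601.4,-16.6,300],84.5)"
```

```text
eef_pos: [439.0, -297.1, 182.8]
ft_force: [-0.6, 0.1, 0.5]
eef_pos: [439.9, -297.8, 176.8]
ft_force: [0.3, -0.4, -0.3]
eef_pos: [439.9, -297.8, 177.3]
ft_force: [-1.8, 1.0, 7.0]
opening: 22.0
eef_pos: [439.2, -297.3, 307.6]
ft_force: [0.5, -0.1, -1.0]
opening: 21.9
t 15.83 pos [ 439.2 -297.3  307.6] yaw -16.2 F [ 0.5 -0.1 -1. ] op 21.9 tilt [-0.001  0.001]
d [  77.7 -314.7    7.7] az -1.757
```

```bash
python3 -m creep '[{"dx":0.006,"dy":-0.022,"dz":0,"ax":0,"ay":0,"az":-0.12},{"dx":0.013,"dy":-0.052,"dz":0,"ax":0,"ay":0,"az":-0.24},{"dx":0.02,"dy":-0.082,"dz":0,"ax":0,"ay":0,"az":-0.36},{"dx":0.028,"dy":-0.112,"dz":0,"ax":0,"ay":0,"az":-0.48},{"dx":0.036,"dy":-0.145,"dz":0,"ax":0,"ay":0,"az":-0.6}]'|sed -n '2p;4p'
python3 -c "
from h import *
delta([601.4,-16.6,300],84.5)"
```

```text
eef_pos: [514.9, -167.2, 306.8]
ft_force: [0.1, -0.6, -1.6]
t 16.25 pos [ 514.9 -167.2  306.8] yaw 18.5 F [ 0.1 -0.6 -1.6] op 21.7 tilt [ 0.001 -0.   ]
d [ 129.9 -115.3    6.8] az -1.151
```

```bash
python3 -m creep '[{"dx":0.025,"dy":-0.022,"dz":0,"ax":0,"ay":0,"az":-0.12},{"dx":0.05,"dy":-0.044,"dz":0,"ax":0,"ay":0,"az":-0.24},{"dx":0.075,"dy":-0.066,"dz":0,"ax":0,"ay":0,"az":-0.36},{"dx":0.1,"dy":-0.088,"dz":0,"ax":0,"ay":0,"az":-0.48},{"dx":0.125,"dy":-0.111,"dz":0,"ax":0,"ay":0,"az":-0.6}]'|sed -n '2p;4p'
python3 -c "
from h import *
delta([601.4,-16.6,300],84.5)"
```

```text
eef_pos: [599.1, -22.2, 306.6]
ft_force: [0.3, -0.5, -1.0]
t 16.67 pos [599.1 -22.2 306.6] yaw 52.9 F [ 0.3 -0.5 -1. ] op 21.6 tilt [ 0. -0.]
d [ 5.9 -1.6  6.6] az -0.551
```

```bash
python3 -m creep '[{"dx":0.003,"dy":-0.001,"dz":0,"ax":0,"ay":0,"az":-0.12},{"dx":0.006,"dy":-0.0016,"dz":0,"ax":0,"ay":0,"az":-0.24},{"dx":0.006,"dy":-0.0016,"dz":0.01,"ax":0,"ay":0,"az":-0.36},{"dx":0.006,"dy":-0.0016,"dz":0.025,"ax":0,"ay":0,"az":-0.48},{"dx":0.006,"dy":-0.0016,"dz":0.045,"ax":0,"ay":0,"az":-0.551}]'|sed -n '2p;4p'
python3 -m creep '[{"dx":0,"dy":0,"dz":0.01,"ax":0,"ay":0,"az":0},{"dx":0,"dy":0,"dz":0.01,"ax":0,"ay":0,"az":0},{"dx":0,"dy":0,"dz":0.01,"ax":0,"ay":0,"az":0}]'|sed -n '2p;4p'
python3 - <<'E'
from h import *
delta([601.4,-16.6,221.3],84.5)
c=grab('wrist','w9.png'); cv2.imwrite('pics/w9b.png',cv2.resize(c['p'],(800,600),interpolation=cv2.INTER_CUBIC)[:,:,::-1])
E
```

```text
eef_pos: [601.2, -17.9, 262.1]
ft_force: [0.2, -0.8, -0.8]
eef_pos: [601.0, -18.1, 251.4]
ft_force: [0.5, -0.4, -0.5]
t 17.33 pos [601.  -18.1 251.4] yaw 84.0 F [ 0.5 -0.4 -0.5] op 22.0 tilt [-0.001  0.   ]
d [ 1.5  0.3 30.1] az -0.008
```

View pics/w9b.png

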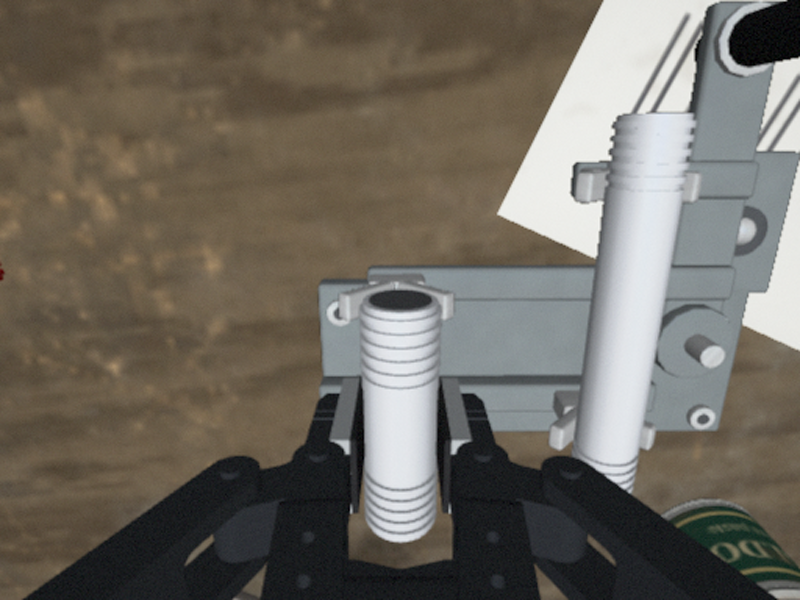

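The short pipe hangs over its row: axis at column 400, near end face at (400,300), leg saddle tips at (341,300) and (453,300), long pipe undisturbed. That was the last picture, so from here on I check by numbers.

```bash
python3 - <<'E'
from h import *
c=load('w9')
g=lambda x,y,z: ray(c,(x+.5)*.64-.5,(y+.5)*.64-.5,z)[:2]
th=np.radians(-5.5);Rz=np.array([[np.cos(th),-np.sin(th)],[np.sin(th),np.cos(th)]]);o=np.array([634.6,36])
za=251.4-165.3
for n,x,y,z in [('endface c',400,300,za),('far end top',400,541,za+12),('mid axis',400.5,420,za+12),('tipL',341,298,56),('tipR',453,298,56),('pin',710,350,38.6),('longend',655,114,66)]:
    m=g(x,y,z);print(n,m.round(1),'rest',(Rz.T@(m-o)).round(1))
E
```

```text
endface c [562.8 -12.7] rest [-66.8 -55.4]
far end top [636.6 -20.5] rest [  7.4 -56. ]
mid axis [594.1 -15.9] rest [-35.3 -55.5]
tipL [569.8 -34. ] rest [-57.8 -75.9]
tipR [573.9   4.6] rest [-57.4 -37.1]
pin [612.1 106.1] rest [-29.1  67.6]
longend [520.6  66.1] rest [-116.4   19. ]
```

```bash
python3 -m creep '[{"dx":-0.0005,"dy":0.001,"dz":0.01,"ax":0,"ay":0,"az":-0.005},{"dx":-0.0005,"dy":0.001,"dz":0.018,"ax":0,"ay":0,"az":-0.005},{"dx":-0.0005,"dy":0.001,"dz":0.023,"ax":0,"ay":0,"az":-0.005},{"dx":-0.0005,"dy":0.001,"dz":0.026,"ax":0,"ay":0,"az":-0.005},{"dx":-0.0005,"dy":0.001,"dz":0.027,"ax":0,"ay":0,"az":-0.005}]'|sed -n '2p;4p'
python3 -m creep '[{"dx":0,"dy":0,"dz":0.001,"ax":0,"ay":0,"az":0},{"dx":0,"dy":0,"dz":0.002,"ax":0,"ay":0,"az":0},{"dx":0,"dy":0,"dz":0.002,"ax":0,"ay":0,"az":0}]'|sed -n '2p;4p'
```

```text
eef_pos: [601.7, -18.7, 223.4]
ft_force: [0.1, -0.2, -1.1]
eef_pos: [602.0, -18.7, 222.3]
ft_force: [-0.7, 0.1, -1.5]
```

```bash
python3 -m creep '[{"dx":0,"dy":0,"dz":0.001,"ax":0,"ay":0,"az":0},{"dx":0,"dy":0,"dz":0.0015,"ax":0,"ay":0,"az":0},{"dx":0,"dy":0,"dz":0.0015,"ax":0,"ay":0,"az":0}]'|sed -n '2p;4p'
python3 -m creep '[{"dx":0,"dy":0,"dz":0.0007,"ax":0,"ay":0,"az":0},{"dx":0,"dy":0,"dz":0.001,"ax":0,"ay":0,"az":0},{"dx":0,"dy":0,"dz":0.001,"ax":0,"ay":0,"az":0}]'|sed -n '2p;4p'
```

```text
eef_pos: [602.1, -18.9, 221.7]
ft_force: [-2.4, -2.1, 7.9]
eef_pos: [602.1, -19.1, 221.3]
ft_force: [-6.3, -3.3, 14.0]
```

Seated at the expected height. Release and rise.

```bash
python3 -m creep '[{"dx":0,"dy":0,"dz":0.0,"ax":0,"ay":0,"az":0},{"dx":0,"dy":0,"dz":0,"ax":0,"ay":0,"az":0},{"dx":0,"dy":0,"dz":0,"ax":0,"ay":0,"az":0},{"dx":0,"dy":0,"dz":0,"ax":0,"ay":0,"az":0}]' 0.045|sed -n '2p;4,5p'
python3 -m creep '[{"dx":0,"dy":0,"dz":-0.01,"ax":0,"ay":0,"az":0},{"dx":0,"dy":0,"dz":-0.03,"ax":0,"ay":0,"az":0},{"dx":0,"dy":0,"dz":-0.065,"ax":0,"ay":0,"az":0},{"dx":0,"dy":0,"dz":-0.1,"ax":0,"ay":0,"az":0},{"dx":0,"dy":0,"dz":-0.14,"ax":0,"ay":0,"az":0}]'|sed -n '2p;4p'
python3 -m creep '[{"dx":0,"dy":-0.02,"dz":-0.03,"ax":0,"ay":0,"az":0},{"dx":0,"dy":-0.04,"dz":-0.05,"ax":0,"ay":0,"az":0},{"dx":0,"dy":-0.05,"dz":-0.05,"ax":0,"ay":0,"az":0},{"dx":0,"dy":-0.05,"dz":-0.05,"ax":0,"ay":0,"az":0},{"dx":0,"dy":-0.05,"dz":-0.05,"ax":0,"ay":0,"az":0}]'|sed -n '2p;4p'
python3 - <<'E'
from h import *
delta([550,-16,410],84.5)
c=grab('wrist','w10.png'); C=cloud(c); hsv=cv2.cvtColor(c['p'],cv2.COLOR_RGB2HSV)
th=np.radians(-5.5);Rz=np.array([[np.cos(th),-np.sin(th)],[np.sin(th),np.cos(th)]]);o=np.array([634.6,36])
Q=(C[:,:,:2]-o)@Rz; Z=C[:,:,2]
for n,y0 in (('long',25),('short',-55)):
    m=(Z>60)&(Z<80)&(abs(Q[:,:,1]-y0)<16)&(Q[:,:,0]>-130)&(Q[:,:,0]<40); q=Q[m];z=Z[m]
    t=z>np.percentile(z,50); k=np.polyfit(q[t,0],z[t],1); k2=np.polyfit(q[:,0],q[:,1],1)
    print(n,m.sum(),'x',np.percentile(q[:,0],[.5,99.5]).round(1),'y',q[:,1].mean().round(1),'top z',z[t].mean().round(1),'slope deg',np.degrees(np.arctan(k[0])).round(2),'yaw',np.degrees(np.arctan(k2[0])).round(2))
m=(Z>66)&(Z<80)&(np.hypot(Q[:,:,0]+143,Q[:,:,1]-70)<18);print('post',Q[m].mean(0),m.sum())
a=load('top0');b=grab('top','top1.png')
d=(abs(a['p'].astype(int)-b['p']).max(2)>60).astype(np.uint8)
for k in cv2.findContours(d,cv2.RETR_EXTERNAL,cv2.CHAIN_APPROX_SIMPLE)[0]:
    if cv2.contourArea(k)>12: print('changed',cv2.boundingRect(k))
E
```

```text
eef_pos: [601.9, -18.6, 219.6]
ft_force: [1.0, -0.4, 0.1]
opening: 44.6
eef_pos: [601.4, -18.6, 361.1]
ft_force: [0.3, 0.0, -0.5]
eef_pos: [552.0, -13.8, 410.2]
ft_force: [0.3, -0.8, 0.9]
t 19.72 pos [552.  -13.8 410.2] yaw 84.5 F [ 0.3 -0.8  0.9] op 45.1 tilt [ 0.001 -0.   ]
d [-2.4 -1.8  0.2] az -0.001
long 2478 x [-116.3   16.7] y 21.9 top z 67.4 slope deg 0.04 yaw 0.05
short 1332 x [-65.3  10.7] y -57.0 top z 67.2 slope deg 0.04 yaw -0.39
post [-141.85141467   66.81319671] 332
changed (88, 369, 7, 13)
changed (445, 368, 12, 16)
changed (185, 367, 10, 13)
changed (235, 364, 8, 8)
changed (174, 363, 9, 10)
changed (159, 363, 8, 21)
changed (112, 358, 18, 9)
changed (206, 355, 14, 7)
changed (158, 355, 7, 6)
changed (67, 345, 53, 21)
changed (8, 345, 25, 33)
changed (136, 340, 17, 6)
changed (347, 337, 138, 47)
changed (204, 323, 107, 61)
changed (211, 321, 32, 6)
changed (149, 305, 33, 26)
changed (142, 303, 14, 16)
changed (127, 294, 16, 24)
changed (150, 292, 11, 5)
changed (199, 288, 14, 27)
changed (294, 239, 25, 12)
changed (213, 217, 6, 6)
changed (137, 202, 67, 87)
changed (163, 202, 5, 10)
changed (139, 200, 9, 8)
changed (149, 198, 8, 8)
changed (276, 186, 43, 11)
changed (220, 172, 11, 41)
changed (187, 171, 19, 5)
changed (159, 167, 56, 36)
changed (168, 150, 11, 9)
```

Both pipes are level and centred: short pipe x from -65.3 to 10.7, centre -27.3, slope 0.04°. The leg's post is 44.9 mm from the long row where 45 mm is nominal. Handing in.

```bash
python3 -c "
from plant import *
finish_job()"
```

```text
the job is handed in; nothing more can be done
```

I swung the leg out to its stop, then laid the long pipe in the wide row and the short pipe in the narrow row. The job was handed in at about 20 s, with the gripper clear of everything.

| Check | Result |
|---|---|
| Leg | Pushed against its stop with 47 N; the picture then showed the ball free behind the bar. The handle post stands 44.9 mm from the long row (45 mm nominal), so the leg is fully out. |
| Long pipe | Level to 0.04°, top at 67.4 mm (68 mm expected). Centre at x ≈ -46 to -47 mm (target -47.5). |
| Short pipe | Level to 0.04°, top at 67.2 mm. Centre at x = -27.3 mm (target -27). |

- **Sideways offset:** the last look put both rows and the post 2 to 3 mm to one side together. I took this as calibration error, because the distances between them agree.
- **Long pipe's far end:** it was not properly measured in that last view. An earlier close view gave the centre at about x = -47 mm.
- **Tin, elbow and tape:** I never touched them. The before/after comparison of the top view was cluttered by the arm. It showed no change at the tape, and a small change at the tin's edge that I put down to the arm covering part of it or its shadow. I had no pictures left to confirm that, and I did not check the elbow specifically.

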